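Ratchet the microscope's hold-down clamp tight and set its keeper

TASK

The microscope's white foot is not yet clamped down. Work the orange-handled ratchet lever back and forth between its two guard posts until the red pad of the clamp finger is pressed firmly down on the white foot, then let go of the lever and press the raised yellow keeper flap all the way down so that the wheel cannot come loose. Leave the dish and vial on the foot, the orange tape roll and the clear sample box where they are.

Things in the scene. Friction and masses are not known exactly. Their poses are not given: they have to be found in the camera images.
- stand: Fixed: blue clamp base with, to its -y, a white microscope (foot plate 260 x 290 x 18; head up to 390 high, 170 to 350 mm to -y). On a 12 mm slab. Origin: on the slab under the ratchet wheel's axis, z up. The lever points to its -x, the yellow keeper is at +y. Dark guard posts 14 thick, tops 72 above the origin, at x -60, y 60 and -60 mm. Yaw within 0.35 rad.
- wheel_axis (a point): Point on the vertical axis about which wheel and lever turn, 62 mm above the stand's origin.
- lever_grip (a point): Point to hold or push on the lever's upright orange handle: on its centre line, 125 mm out from the wheel's axis, 103 mm above the stand's origin. The handle is a plain round post 22 mm thick, from 69 to 125 mm above the stand's origin, clear above the lever; it does not spin on the lever.
- ratchet_lever (a joint): Lever angle, -0.6 to 0.6 rad (stopped by the guard posts), 0 = along the stand's -x. Grows clockwise seen from above, as the handle moves to the stand's +y: this drives the wheel (3 to 6 N at the handle). Moving back (about 1 N) it clicks over the 24 teeth (0.26 rad each) and the wheel stays; up to a tooth is lost at each reversal. Stays where left.
- clamp_screw (a joint): Angle of the steel ratchet wheel and screw with the hexagon on top. It grows clockwise seen from above = tightening; each rad lowers the clamp finger 3 mm. 0 = pad just touching the foot; it starts between -2.5 and -1.5 and can go on to 1.2 as the pad is squeezed.
- pad_face (a point): Centre of the underside of the red pad (28 mm across, 7.5 thick) under the dark steel clamp finger that reaches out from the clamp base to -y over the foot.
- foot_top (a point): Point on the top face of the white foot (18 mm above the stand's origin) straight below the red pad; z up. The pad touches when pad_face is at this height.
- keeper (a joint): Yellow flap 26 mm wide, 68 long, 6 thick, hinged along the stand's x at its outer end, 117 mm to +y of the wheel axis, 62 above the stand's origin; the free end points to the wheel. 0 = raised (0.75 rad above level), 0.75 = fully down (level, in the wheel's teeth, hard stop). Starts at 0 to 0.12, stays where left, needs about 2 N at the ribs.
- keeper_press (a point): Point on the ribbed top face of the yellow flap to press, 54 mm from its hinge. It moves with the flap: when the flap is down it is 65 mm above the stand's origin, 63 mm to the stand's +y of the wheel axis.
- dish: Clear round shallow dish 90 across on the microscope's stage. Bystander; origin under its centre.
- vial: Small jar 26 x 50 with blue cap on the white foot. Bystander; origin under its centre.
- tape_orange: Orange tape roll 96 across, 24 high. Bystander; origin under its centre.
- sample_box: Clear open box 75 x 110 x 30. Bystander; origin under its centre.

How it is judged:
By the outcome, as a careful person would: the job done as asked, in the order asked, and still so for the second after the job is handed in, with the robot touching nothing.
It also fails if it takes over 64 s, if anything falls off the work surface, if the arm or the gripper's body presses on something with over 40 N, if the wrist force passes 120 N, or if a joint passes its speed limit or range.

ROBOT

A 7-joint arm with a two-finger parallel gripper is mounted at the origin on the work surface. World frame = base frame: x ahead of the robot, y to its left, z up, the work surface at z = 0. Lengths are in mm, angles in rad, forces in N, time in s.
With the tool pointing down it reaches from about 400 to 850 mm from the base axis. Payload 10.4 kg.
Tool frame: the origin (TCP) lies midway between the tips of the shut fingers; the grasp point (between the pads) lies bot.pinch_z behind it (bot.pinch_z is the distance from the TCP to the grasp point, in mm); z points along the fingers, y is the direction in which the jaws open and shut (so a half turn about z gives the same grasp; the last joint's range is limited). The gripper opens to 85 mm and grips with 20 to 120 N. Pads are 22 mm wide; open, the fingers measure 114 mm over their backs; the gripper's body (76 mm by 85 mm) begins 54 mm behind the grasp point. The pads swing forward as they close: fully open they stand 13 mm farther back than shut.
Start: joints at [1.085, 0.332, -0.065, 1.46, 0.022, 1.35, -0.088], TCP at [279.058, -559.265, 231.338] pointing down, gripper open.
Joint ranges: [-2.6, 2.6], [-0.5, 2.12], [-1.47, 1.34], [0.16, 2.42], [-1.27, 4.41], [0.06, 2.06], [-2.6, 2.6]. Speed limits (rad/s): [2.22, 2.22, 2.79, 2.79, 3.14, 3.14, 3.14].

INTERFACE

Orientations are given as a unit quaternion [x, y, z, w].
In Python, from plant import readout, eyes, sign_off, bot gives the robot as it stands.
- The arm moves only by the shell command python3 -m jog 'ROWS' [FORCE]. ROWS is JSON, one flat list of numbers, 7 for each row, row after row: the shift along the tool's x, y, z in m, then the turn, a rotation vector about the tool's x, y, z in degrees, then the finger opening in m, from 0 to 0.0854. In form: [x, y, z, wx, wy, wz, fingers, x, y, z, wx, wy, wz, fingers, ...]. A call has 1 to 8 rows; each row is the pose to reach, as a shift and turn from the pose commanded when the call began, along the tool's axes at that moment; what a row does not reach only later rows make up. A row lasts 1/12 s, in which the tool goes at most 41.7 mm and 7.16 degrees, less where a joint would pass 70% of its speed; a pose out of reach is approached as far as the arm can. A call with a gripper value outside its range is refused whole. The fingers move at their own pace and stop on an object; FORCE is the grip in N (left out, the last holds). Time passes only in rows, so rows that repeat a pose let the fingers close. It gives the time, the measured TCP pose, the force and the opening at its end, in the units of the state.
- readout.state(): the state, without advancing time (a new reading comes with each control period).
- eyes.get_image(name): name is "scene" or "top" or "wrist"; returns a dict with "frame" (400x640x3 uint8, blue, green, red), "range_z" (400x640 float32, mm along the optical axis (not along the pixel's ray), 0 where there is no reading), "vertical_fov" (degrees; the focal length in pixels is half the picture's height over the tangent of half this angle, whatever the lens; pixels are square), "cx", "cy" (the principal point, pixels), "R" (3x3) and "t" (3): a world point X has camera coordinates R X + t. Camera axes: x right, y down, z forward; pixel columns grow to the right and rows downward; lengths in mm; the calibration is good to about 2 mm. A picture is of the moment at which its call begins.
- sign_off(): hands the job in, once; it reports no verdict.
The state is a dict: "time_s": time; "qpos": joint angles; "qvel": joint speeds; "tau": joint torques, N m; "eef_pos": TCP position; "tool_rot": TCP orientation; "ft_force": force on the tool from outside, world axes, zero at the start; "ft_torque": the same for the moment, N m; "width": finger opening in mm.
Only numpy, scipy, OpenCV 4.12 (cv2) and the standard library are available. Lean on these libraries where they do the work, as an engineer would, in place of code of your own. Each camera call takes 0.05 s, during which the arm holds its last target.

## Working session

There is one attempt and no reset: what is moved stays moved. The work goes in short steps, Python scripts to look and compute and a shell command to move; the robot and the scene stay as the last step left them, time stands still between calls to the robot, and variables do not carry over. Pictures are saved under pics/ and viewed, and the job is handed in when it is done.

```bash
ls; mkdir -p pics; python3 - <<'E'
from plant import readout, eyes, bot
import cv2
print(readout.state()); print([ (a,getattr(bot,a)) for a in dir(bot) if not a.startswith('__')])
for n in ("scene","top","wrist"):
    d=eyes.get_image(n); cv2.imwrite(f"pics/{n}0.png",d["frame"]); print(n,d["vertical_fov"],d["cx"],d["cy"],d["R"],d["t"])
E
```

```text
pics
{'time_s': 0.0, 'qpos': array([ 1.08538823,  0.3328578 , -0.064702  ,  1.46094309,  0.02161903,
        1.34991602, -0.08848083]), 'qvel': array([ 0.0006808 ,  0.00048267,  0.00140166,  0.00042516,  0.00077797,
        0.00047604, -0.00084593]), 'tau': array([-4.44231182e-04, -6.25431705e+01,  4.89427987e-02, -3.91598153e+01,
        1.63667504e-02,  9.84326442e-03, -4.66827021e-05]), 'eef_pos': array([ 278.85884852, -558.91520392,  230.52389299]), 'tool_rot': array([ 9.73339790e-01,  2.29366833e-01, -2.05013705e-04, -6.83970434e-04]), 'ft_force': array([0.10579399, 0.17200624, 1.02375091]), 'ft_torque': array([-0.01238466,  0.01725685,  0.00541701]), 'width': 85.36135631989133}
[('PlanningError', <class 'plant.PlanningError'>), ('pinch_z', 18.700000000000003)]
scene 56.70161361693876 317.1484250462176 201.0791999581302 [[ 0.05979331  0.99797963 -0.02148051]
 [ 0.63527011 -0.05464291 -0.77035449]
 [-0.76997184  0.03241612 -0.63725392]] [ -82.62818692 -298.45463386 1345.46922447]
top 43.02137577370186 324.32872029874426 193.67937332319477 [[ 0.00217927 -0.99998495  0.00503492]
 [-0.98430095 -0.00303363 -0.17647222]
 [ 0.17648484 -0.0045713  -0.98429274]] [  35.01708019  576.83504277 1364.44423155]
wrist 66.98263335036332 321.4002819126161 207.01369017178808 [[ 0.44639153 -0.89483666 -0.00139919]
 [-0.84927858 -0.4241563   0.31435223]
 [-0.28188738 -0.13913587 -0.94930539]] [-624.006937    -40.46995356  380.23405268]
```

View pics/scene0.png

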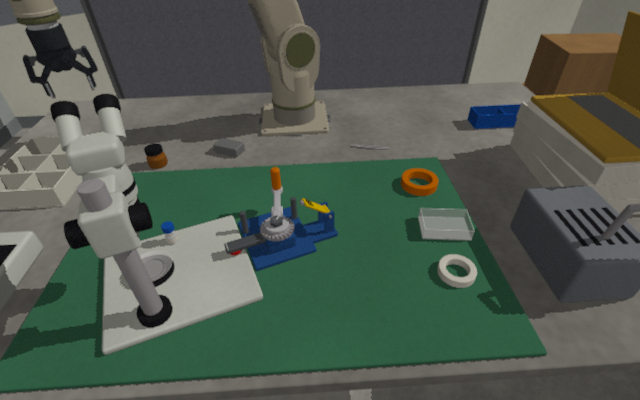

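View pics/top0.png

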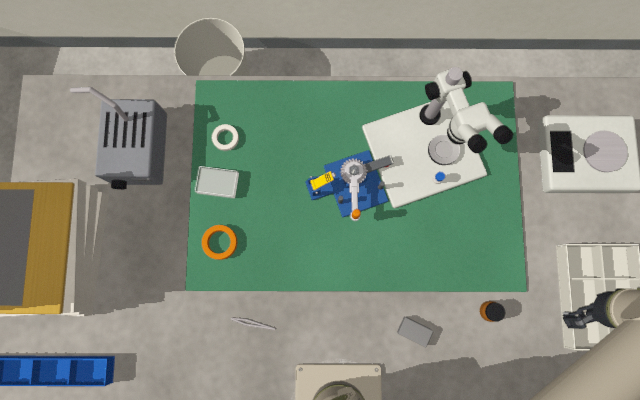

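View pics/wrist0.png

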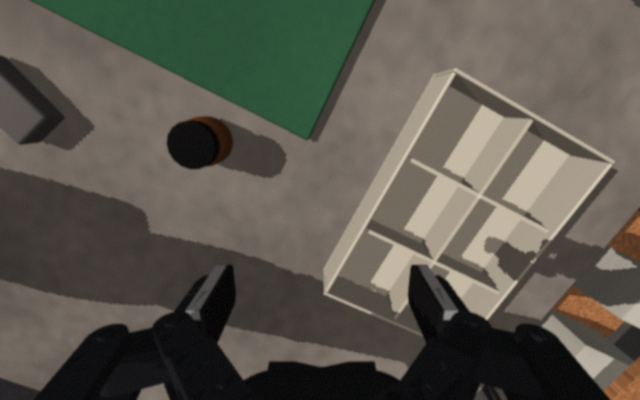

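The scene view shows the handle at (276,178), the wheel at (277,228) and the keeper at (318,206). In the top view the wheel is at (354,171), the orange handle at (355,213) and the yellow flap at (320,181). Next I'll measure these.

```bash
cat > h.py <<'E'
import numpy as np, cv2
from plant import readout, eyes, bot
from scipy.spatial.transform import Rotation as Ro
def f(d): return d["frame"].shape[0]/2/np.tan(np.radians(d["vertical_fov"])/2)
def ray(d,u,v):
    R,t=np.array(d["R"]),np.array(d["t"]); 
    return -R.T@t, R.T@np.array([(u-d["cx"])/f(d),(v-d["cy"])/f(d),1.])
def onplane(d,u,v,z):
    o,r=ray(d,u,v); return o+r*(z-o[2])/r[2]
def dep(d,mask=None):
    Z=d["range_z"]; h,w=Z.shape; u,v=np.meshgrid(np.arange(w),np.arange(h))
    P=np.stack([(u-d["cx"])/f(d)*Z,(v-d["cy"])/f(d)*Z,Z],-1)-np.array(d["t"])
    return P@np.array(d["R"])
def proj(d,X):
    c=np.array(d["R"])@np.asarray(X,float)+np.array(d["t"]); return f(d)*c[0]/c[2]+d["cx"],f(d)*c[1]/c[2]+d["cy"]
def two(d1,p1,d2,p2):
    o1,r1=ray(d1,*p1);o2,r2=ray(d2,*p2); A=np.stack([r1,-r2],1); s=np.linalg.lstsq(A,o2-o1,rcond=None)[0]
    a,b=o1+r1*s[0],o2+r2*s[1]; return (a+b)/2,np.linalg.norm(a-b)
def hsv(d): return cv2.cvtColor(d["frame"],cv2.COLOR_BGR2HSV)
def blob(d,lo,hi,box):
    m=cv2.inRange(hsv(d),lo,hi); k=np.zeros_like(m); x0,y0,x1,y1=box; k[y0:y1,x0:x1]=m[y0:y1,x0:x1]; return k
E
python3 - <<'E'
from h import *
t=eyes.get_image("top"); s=eyes.get_image("scene"); np.set_printoptions(precision=1,suppress=True)
P=dep(t);Q=dep(s)
box={'top':(290,130,480,240),'scene':(200,150,360,270)}
C={'orange':((5,170,120),(16,255,255)),'yellow':((20,150,120),(32,255,255)),'blue':((105,120,50),(125,255,255)),'red':((0,150,80),(4,255,255))}
for n,d,X in(('top',t,P),('scene',s,Q)):
    for c,(lo,hi) in C.items():
        m=blob(d,lo,hi,box[n]); ys,xs=np.nonzero(m)
        if len(xs)==0: continue
        pts=X[m>0]; print(n,c,len(xs),'px',xs.mean(),ys.mean(),xs.min(),xs.max(),ys.min(),ys.max(),'pt med',np.median(pts,0),'zmax',pts[:,2].min(),pts[:,2].max())
# mat and foot heights
for p in [(260,150),(420,240),(390,190),(410,130),(300,270)]: print(p,P[p[1],p[0]])
for n,d,b in(('top',t,(290,120,450,240)),('scene',s,(200,150,360,280))):
    x0,y0,x1,y1=b; cv2.imwrite(f"pics/{n}crop.png",cv2.resize(d["frame"][y0:y1,x0:x1],None,fx=5,fy=5,interpolation=cv2.INTER_CUBIC)[:600,:800])
E
```

```text
top orange 36 px 355.8333333333333 214.16666666666666 352 359 209 218 pt med [507.  -46.2 132.9] zmax 93.26085465416244 141.24327756153068
top yellow 203 px 321.46305418719214 180.20689655172413 310 333 172 189 pt med [605.8  45.8  96.3] zmax 60.4125629676146 1444.6316093024373
top blue 1925 px 354.26649350649353 186.44415584415583 306 444 151 216 pt med [595.4 -45.7  24.3] zmax 11.263759932319726 1444.6316093024373
top red 1 px 387.0 166.0 387 387 166 166 pt med [ 657.9 -140.7   45.7] zmax 45.744583678724254 45.744583678724254
scene orange 103 px 276.7864077669903 176.25242718446603 271 280 167 188 pt med [521.3 -39.9 122.1] zmax 11.05536556958503 138.81298657565384
scene yellow 151 px 316.6291390728477 206.19205298013244 302 329 198 212 pt med [610.2  48.4  95.3] zmax 10.388496655422099 119.72641068135292
scene blue 2543 px 288.926464805348 239.14982304364923 239 336 202 269 pt med [646.3 -16.   24.4] zmax 16.989057305259433 625.7147702319945
scene red 27 px 236.0 252.37037037037038 231 240 250 254 pt med [ 684.1 -129.2   44.2] zmax 39.62843584892509 49.864531020910455
(260, 150) [712.2 223.8  12.7]
(420, 240) [ 451.8 -234.5   10.5]
(390, 190) [ 592.1 -150.2   27.8]
(410, 130) [ 769.4 -211.9   28.3]
(300, 270) [366.9 103.6  17.6]
```

View pics/topcrop.png

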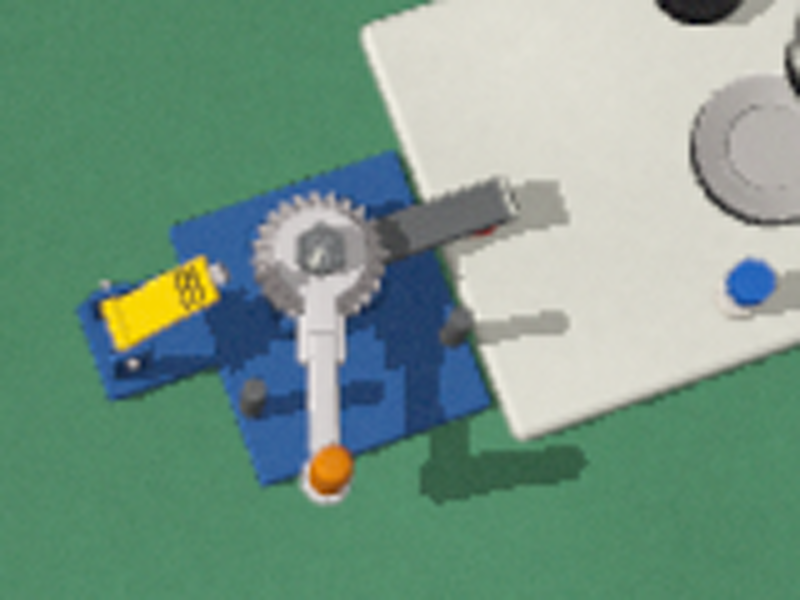

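View pics/scenecrop.png

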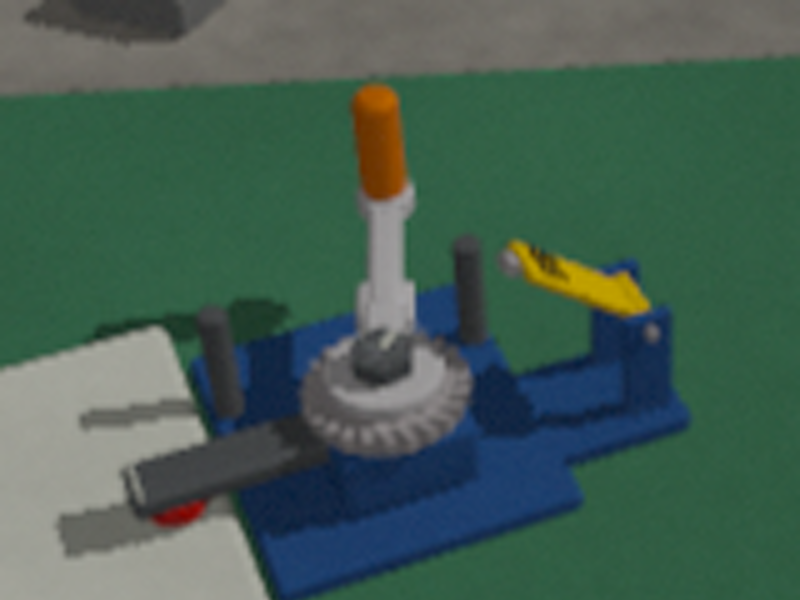

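The top crop shows the wheel hub at px (354,170) and the posts at about (340.5,198.5) and (381,185). The scene crop shows the post tops at about (293,199) and (242.5,213), and the pad just above the foot. I'll triangulate from these.

```bash
python3 - <<'E'
from h import *
t=eyes.get_image("top"); s=eyes.get_image("scene"); np.set_printoptions(precision=1,suppress=True)
tc=lambda x,y:(290+(x-2)/5,120+(y-2)/5)
sc=lambda x,y:(200+(x-2)/5,150+(y-2)/5)
prs={'post+':(tc(254,388),sc(466,240)),'post-':(tc(459,318),sc(212,314)),'hex':(tc(322,246),sc(383,340)),'handletop':(tc(332,464),sc(376,92)),'keepertip':(tc(222,274),sc(512,262)),
'postbase+?':(tc(254,410),sc(473,338))}
for k,(a,b) in prs.items():
    X,e=two(t,a,s,b); print(k,a,b,X,'gap',e)
pp=onplane(t,*tc(254,388),84);pm=onplane(t,*tc(459,318),84);y=pp-pm
print('top84',pp,pm,np.linalg.norm(y)); pp2=onplane(s,*sc(466,240),84);pm2=onplane(s,*sc(212,314),84);print('scene84',pp2,pm2,np.linalg.norm(pp2-pm2))
for a,b in((pp,pm),(pp2,pm2)):
    yy=(a-b)[:2];yy/=np.linalg.norm(yy);xx=np.array([yy[1],-yy[0]]);print('yaw',np.arctan2(xx[1],xx[0]),'axis',(a+b)[:2]/2+60*xx)
print('hub',onplane(t,*tc(322,250),80),onplane(s,*sc(385,350),86))
E
```

```text
post+ (340.4, 197.2) (292.8, 197.6) [560.9  -6.2  86. ] gap 1.5175250615358165
post- (381.4, 183.2) (242.0, 212.4) [ 600.5 -119.3   83.5] gap 0.2526481749931999
hex (354.0, 168.8) (276.2, 217.6) [637.8 -42.5  95.7] gap 2.931054370973215
handletop (356.0, 212.4) (274.8, 168.0) [512.  -44.6 137.8] gap 1.9100220180170862
keepertip (334.0, 174.4) (302.0, 202.0) [617.2  13.4 118. ] gap 4.680514983910364
postbase+? (340.4, 201.6) (294.2, 217.2) [559.   -7.6  23.2] gap 3.223773515262397
top84 [561.3  -7.1  84. ] [ 600.5 -119.4   84. ] 118.96503268482171
scene84 [558.5  -5.6  84. ] [ 601.1 -119.1   84. ] 121.23446947384791
yaw 0.3358342771875465 axis [637.5 -43.5]
yaw 0.3594782291596854 axis [635.9 -41.2]
hub [639.3 -45.   80. ] [633.6 -41.2  86. ]
```

Stand: the axis is at about (636.5,-42.5) and the yaw about 0.345. Post spacing measures 119–121 against 120 expected, and the handle radius 124.5 against 125. The lever starts near +0.33. I'll write a helper that works out shifts in tool axes, then go above the handle.

```bash
cat >> h.py <<'E'
AX=np.array([636.5,-42.5]); YAW=0.345
def stand(x,y,z): c,s=np.cos(YAW),np.sin(YAW); return np.array([AX[0]+c*x-s*y,AX[1]+s*x+c*y,12+z])
def handle(th,r=125): a=np.pi+YAW-th; return AX+r*np.array([np.cos(a),np.sin(a)]), YAW-th   # xy, tool x yaw
def go(pos,yaw,frm=None,q=None):
    st=readout.state(); p=np.array(st["eef_pos"] if frm is None else frm,float); R=Ro.from_quat(st["tool_rot"] if q is None else q)
    T=Ro.from_euler('z',yaw)*Ro.from_quat([1,0,0,0]); rel=R.inv()*T
    return np.round(R.inv().apply(np.array(pos)-p)/1000,4),np.round(np.degrees(rel.as_rotvec()),2)
def lever(th=None):
    st=readout.state(); d=st["eef_pos"][:2]-AX; X=Ro.from_quat(st["tool_rot"]).as_matrix()
    return dict(t=round(st["time_s"],2),pos=st["eef_pos"].round(1),th=round(float((YAW-np.arctan2(-d[1],-d[0])+np.pi)%(2*np.pi)-np.pi),3),r=round(float(np.hypot(*d)),1),yaw=round(float(np.arctan2(X[1,0],X[0,0])),3),zz=X[:,2].round(3),F=st["ft_force"].round(1),w=round(st["width"],1))
E
python3 - <<'E'
from h import *
np.set_printoptions(suppress=True)
xy,y=handle(0.33); print(xy,y, go([512,-44.6,231],y,frm=[279.058,-559.265,231.338]))
d=eyes.get_image("wrist"); st=readout.state(); c=-np.array(d["R"]).T@d["t"]; print('cam in tool',Ro.from_quat(st["tool_rot"]).inv().apply(c-st["eef_pos"]))
E
```

```text
[511.51406224 -44.37492969] 0.014999999999999958 (array([ 0.4382, -0.3565,  0.0004]), array([-0.01,  0.  , 25.66]))
cam in tool [  81.03437823   -0.30935481 -142.14089258]
```

```bash
python3 -m jog '[0.438,-0.356,0,0,0,25.7,0.06,0.438,-0.356,0,0,0,25.7,0.06,0.438,-0.356,0,0,0,25.7,0.06,0.438,-0.356,0,0,0,25.7,0.06,0.438,-0.356,0,0,0,25.7,0.06,0.438,-0.356,0,0,0,25.7,0.06,0.438,-0.356,0,0,0,25.7,0.06,0.438,-0.356,0,0,0,25.7,0.06]' 20
python3 - <<'E'
from h import *
print(lever(),go([512,-44.6,231],0.015), readout.state()["qpos"].round(2))
E
```

```text
time_s: 1.07
eef_pos: [416.2, -255.9, 231.7]
tool_rot: [1.0, 0.007, 0.0, 0.0]
ft_force: [0.0, -1.6, -0.0]
width: 59.9
{'t': 1.07, 'pos': array([ 416.2, -255.9,  231.7]), 'th': -0.424, 'r': 306.7, 'yaw': 0.014, 'zz': array([ 0.001, -0.001, -1.   ]), 'F': array([ 0. , -1.6, -0. ]), 'w': 59.9} (array([ 0.0988, -0.2099,  0.0006]), array([ 0.04, -0.03, -0.05])) [ 0.71  0.04 -0.26  1.8   0.01  1.3  -1.11]
```

```bash
python3 -m jog '[0.099,-0.21,0,0,0,0,0.06,0.099,-0.21,0,0,0,0,0.06,0.099,-0.21,0,0,0,0,0.06,0.099,-0.21,0,0,0,0,0.06,0.099,-0.21,0,0,0,0,0.06,0.099,-0.21,0,0,0,0,0.06,0.099,-0.21,0,0,0,0,0.06]'
python3 - <<'E'
from h import *
d=eyes.get_image("wrist"); cv2.imwrite("pics/w1.png",d["frame"])
print(lever()); m=blob(d,(5,170,120),(16,255,255),(0,0,640,400)); ys,xs=np.nonzero(m); print(len(xs),xs.mean(),ys.mean())
n,l,stt,c=cv2.connectedComponentsWithStats(m)
for i in range(1,n):
    if stt[i,4]>50: print(stt[i],c[i],onplane(d,*c[i],137),np.median(dep(d)[l==i],0))
E
```

```text
time_s: 1.65
eef_pos: [513.2, -40.0, 231.6]
tool_rot: [1.0, 0.011, 0.001, -0.001]
ft_force: [0.3, 0.4, 0.5]
width: 59.9
{'t': 1.7, 'pos': array([512.4, -43.2, 231.4]), 'th': 0.339, 'r': 124.1, 'yaw': 0.02, 'zz': array([ 0.   ,  0.001, -1.   ]), 'F': array([-0.4, -0.7,  0.2]), 'w': 60.0}
2418 137.63647642679902 235.77956989247312
[316 185  24  35 533] [326.19324578 205.37898687] [517.27492386 -43.1824415  137.        ] [516.55117613 -42.49276727 135.9651981 ]
[   0  192   57   73 1694] [ 29.70956316 231.23081464] [488.41152688 207.9664298  137.        ] [439.17743034 309.9557088   35.69419423]
[562 352  15  21 191] [568.67015707 360.95811518] [ 361.01702662 -287.49160345  137.        ] [ 260.61873648 -395.62532583   34.23103934]
```

View pics/w1.png

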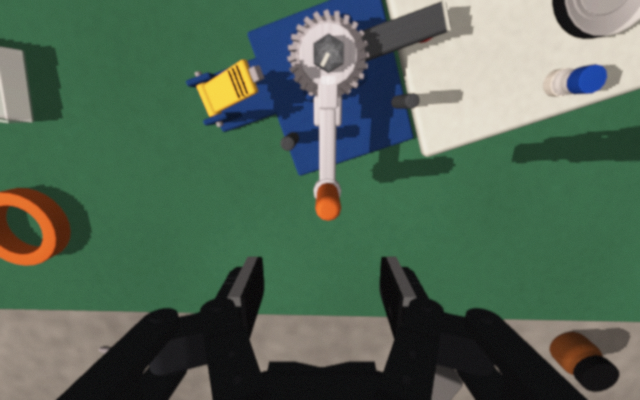

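The wrist view shows the handle centred between the fingers, with its top at about (327,208). The hexagon at (328,53) carries a light mark that will let me track the wheel angle. Descending now, then caging the handle.

```bash
python3 -m jog '[0.001,0.0005,0.035,0,0,0,0.06,0.001,0.0005,0.07,0,0,0,0.06,0.001,0.0005,0.105,0,0,0,0.06,0.001,0.0005,0.139,0,0,0,0.06,0.001,0.0005,0.139,0,0,0,0.031,0.001,0.0005,0.139,0,0,0,0.031,0.001,0.0005,0.139,0,0,0,0.031]'
python3 - <<'E'
from h import *
d=eyes.get_image("wrist"); cv2.imwrite("pics/w2.png",d["frame"]); s=eyes.get_image("scene");cv2.imwrite("pics/s2.png",cv2.resize(s["frame"][130:290,180:380],None,fx=4,fy=4,interpolation=cv2.INTER_CUBIC))
print(lever())
E
```

```text
time_s: 2.28
eef_pos: [513.7, -47.5, 94.3]
tool_rot: [1.0, 0.007, 0.001, 0.0]
ft_force: [0.7, 1.1, 0.5]
width: 30.7
{'t': 2.38, 'pos': array([514.3, -47.3,  94.8]), 'th': 0.306, 'r': 122.3, 'yaw': 0.014, 'zz': array([ 0.004, -0.001, -1.   ]), 'F': array([-1.4, -0.1,  0.7]), 'w': 31.0}
```

View pics/w2.png

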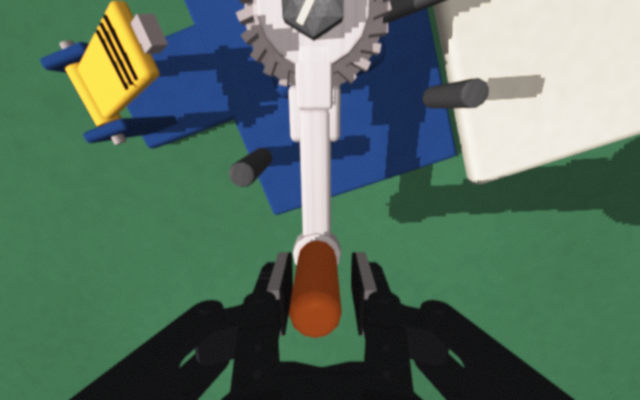

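View pics/s2.png

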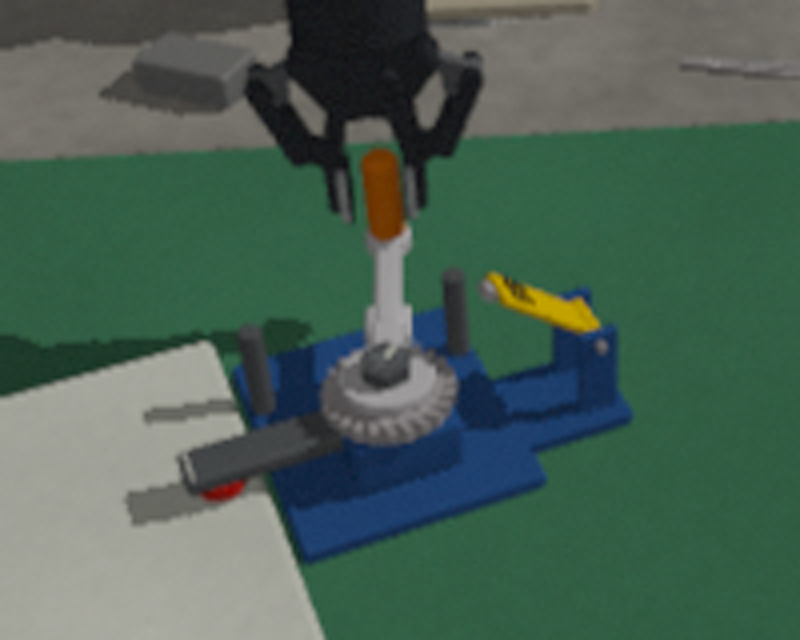

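The wrist view shows the handle caged: its top is at (316,312) between the pads at about (280,290) and (362,290). In the scene view the tips reach down over the handle without touching the lever. First, a short drive stroke to learn the force.

```bash
python3 -m jog '[0.0002,-0.0062,0,0,0,2.9,0.031,0.0006,-0.0125,0,0,0,5.7,0.031,0.0014,-0.0187,0,0,0,8.6,0.031,0.0025,-0.0248,0,0,0,11.5,0.031,0.0025,-0.0248,0,0,0,11.5,0.031]'
python3 - <<'E'
from h import *
print(lever())
E
```

```text
time_s: 2.8
eef_pos: [516.1, -21.0, 94.3]
tool_rot: [0.996, -0.094, 0.002, -0.0]
ft_force: [-0.3, -0.2, 0.4]
width: 31.4
{'t': 2.8, 'pos': array([516.1, -21. ,  94.3]), 'th': 0.522, 'r': 122.3, 'yaw': -0.188, 'zz': array([ 0.003, -0.   , -1.   ]), 'F': array([-0.3, -0.2,  0.4]), 'w': 31.4}
```

```bash
python3 -m jog '[0.0002,-0.0062,0,0,0,2.9,0.031,0.0003,-0.008,0,0,0,3.7,0.031]'
python3 - <<'E'
from h import *
print(lever()); d=eyes.get_image("wrist"); cv2.imwrite("pics/w3.png",d["frame"]); t=eyes.get_image("top");cv2.imwrite("pics/t3.png",cv2.resize(t["frame"][130:240,290:440],None,fx=5,fy=5,interpolation=cv2.INTER_CUBIC))
E
```

```text
time_s: 2.97
eef_pos: [517.6, -14.3, 93.8]
tool_rot: [0.992, -0.126, 0.001, 0.0]
ft_force: [-0.3, -1.9, 2.1]
width: 30.9
{'t': 2.97, 'pos': array([517.6, -14.3,  93.8]), 'th': 0.578, 'r': 122.2, 'yaw': -0.252, 'zz': array([ 0.002, -0.001, -1.   ]), 'F': array([-0.3, -1.9,  2.1]), 'w': 30.9}
```

View pics/w3.png

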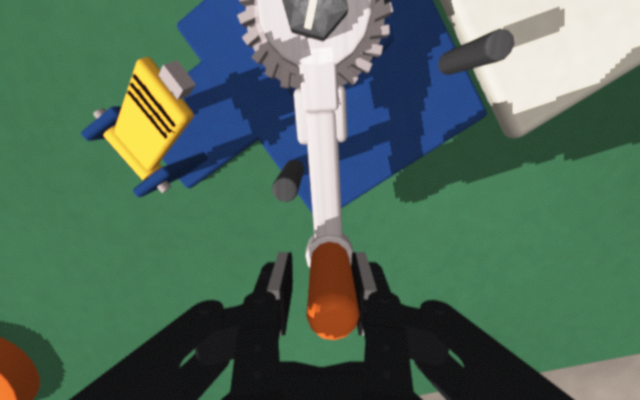

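View pics/t3.png

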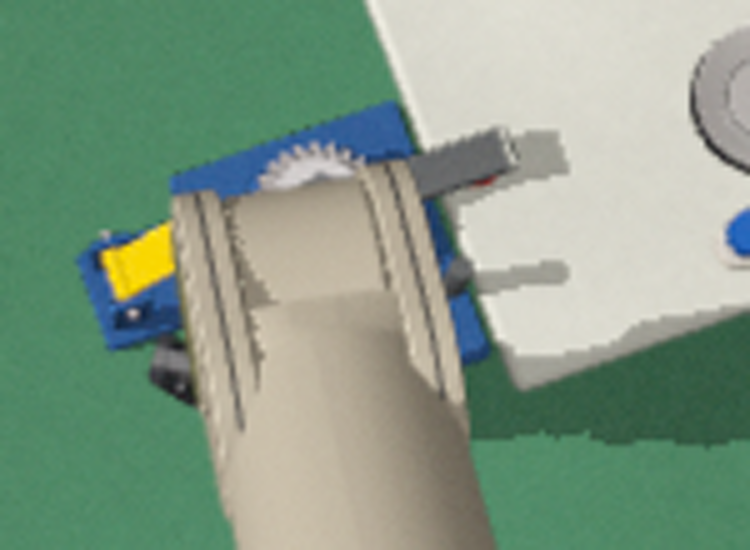

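The wrist view shows the right finger bearing on the handle, with the lever close to the +y post. The hexagon mark has hardly turned in the world frame, which fits lost motion before the pawl engages. Now the back stroke.

```bash
python3 -m jog '[0.0006,0.0125,0,0,0,-5.7,0.031,0.0025,0.0248,0,0,0,-11.5,0.031,0.0056,0.0369,0,0,0,-17.2,0.031,0.0099,0.0487,0,0,0,-22.9,0.031,0.0153,0.0599,0,0,0,-28.6,0.031,0.0218,0.0706,0,0,0,-34.4,0.031]'
python3 -c "
from h import *
print(lever())"
python3 -m jog '[0.0006,0.0125,0,0,0,-5.7,0.031,0.0025,0.0248,0,0,0,-11.5,0.031,0.0056,0.0369,0,0,0,-17.2,0.031,0.0099,0.0487,0,0,0,-22.9,0.031,0.0145,0.0585,0,0,0,-27.8,0.031,0.0145,0.0585,0,0,0,-27.8,0.031]'
python3 - <<'E'
from h import *
print(lever()); d=eyes.get_image("wrist"); cv2.imwrite("pics/w4.png",d["frame"])
E
```

```text
time_s: 3.57
eef_pos: [520.4, -88.7, 92.8]
tool_rot: [0.984, 0.177, 0.0, -0.0]
ft_force: [0.5, 1.9, 1.0]
width: 30.9
{'t': 3.57, 'pos': array([520.4, -88.7,  92.8]), 'th': -0.034, 'r': 124.9, 'yaw': 0.356, 'zz': array([ 0.001,  0.   , -1.   ]), 'F': array([0.5, 1.9, 1. ]), 'w': 30.9}
time_s: 4.07
eef_pos: [554.8, -140.2, 92.5]
tool_rot: [0.913, 0.407, 0.0, 0.0]
ft_force: [-0.3, -1.1, -0.4]
width: 30.9
{'t': 4.07, 'pos': array([ 554.8, -140.2,   92.5]), 'th': -0.529, 'r': 127.4, 'yaw': 0.838, 'zz': array([ 0.001, -0.   , -1.   ]), 'F': array([-0.3, -1.1, -0.4]), 'w': 30.9}
```

View pics/w4.png

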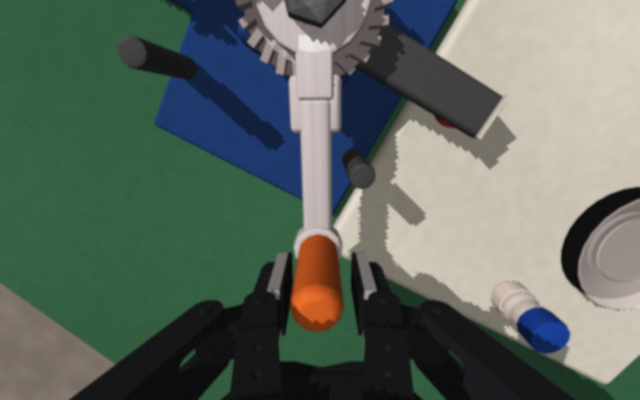

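The wrist view shows the lever close to the -y post at (358,170), the handle caged at (318,305), and the dish and vial clear. Forward stroke.

```bash
python3 -m jog '[0.0006,-0.0125,0,0,0,5.7,0.031,0.0025,-0.0248,0,0,0,11.5,0.031,0.0056,-0.0369,0,0,0,17.2,0.031,0.0099,-0.0487,0,0,0,22.9,0.031,0.0153,-0.0599,0,0,0,28.6,0.031]'
python3 -m jog '[0.0006,-0.0125,0,0,0,5.7,0.031,0.0025,-0.0248,0,0,0,11.5,0.031,0.0056,-0.0369,0,0,0,17.2,0.031,0.0099,-0.0487,0,0,0,22.9,0.031]'
python3 -c "
from h import *
print(lever())"
python3 -m jog '[0.0006,-0.0125,0,0,0,5.7,0.031,0.0020,-0.022,0,0,0,10.3,0.031]'
python3 - <<'E'
from h import *
print(lever()); d=eyes.get_image("wrist"); cv2.imwrite("pics/w5.png",d["frame"]); print(lever())
E
```

```text
time_s: 4.53
eef_pos: [518.4, -88.0, 92.4]
tool_rot: [0.987, 0.162, -0.001, 0.001]
ft_force: [-0.5, -7.3, -0.2]
width: 30.6
time_s: 4.87
eef_pos: [511.0, -38.5, 92.1]
tool_rot: [0.999, -0.037, -0.001, 0.001]
ft_force: [-5.8, -6.4, 1.9]
width: 31.0
{'t': 4.87, 'pos': array([511. , -38.5,  92.1]), 'th': 0.377, 'r': 125.5, 'yaw': -0.074, 'zz': array([-0.003, -0.002, -1.   ]), 'F': array([-5.8, -6.4,  1.9]), 'w': 31.0}
time_s: 5.03
eef_pos: [514.4, -15.6, 92.0]
tool_rot: [0.992, -0.126, -0.001, 0.001]
ft_force: [-6.9, -4.4, 1.1]
width: 31.1
{'t': 5.03, 'pos': array([514.4, -15.6,  92. ]), 'th': 0.562, 'r': 125.0, 'yaw': -0.252, 'zz': array([-0.003, -0.002, -1.   ]), 'F': array([-6.9, -4.4,  1.1]), 'w': 31.1}
{'t': 5.08, 'pos': array([514.9, -13.4,  92.1]), 'th': 0.58, 'r': 125.0, 'yaw': -0.255, 'zz': array([-0.002, -0.   , -1.   ]), 'F': array([-0.8,  0.5, -0.3]), 'w': 31.0}
```

View pics/w5.png

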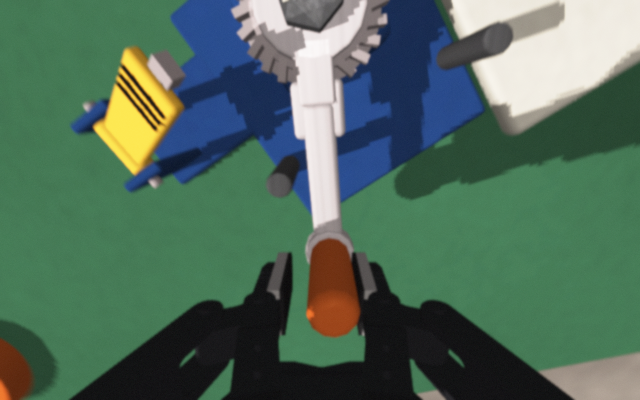

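Driving costs about 7 N and the cage holds. Back stroke, then forward stroke 2.

```bash
python3 -m jog '[0.0006,0.0125,0,0,0,-5.7,0.031,0.0025,0.0248,0,0,0,-11.5,0.031,0.0056,0.0369,0,0,0,-17.2,0.031,0.0099,0.0487,0,0,0,-22.9,0.031,0.0153,0.0599,0,0,0,-28.6,0.031,0.0218,0.0706,0,0,0,-34.4,0.031]'
python3 -m jog '[0.0006,0.0125,0,0,0,-5.7,0.031,0.0025,0.0248,0,0,0,-11.5,0.031,0.0056,0.0369,0,0,0,-17.2,0.031,0.0099,0.0487,0,0,0,-22.9,0.031,0.0145,0.0585,0,0,0,-27.8,0.031,0.0153,0.0599,0,0,0,-28.6,0.031,0.0153,0.0599,0,0,0,-28.6,0.031]'
python3 - <<'E'
from h import *
print(lever()); d=eyes.get_image("wrist"); cv2.imwrite("pics/w6.png",d["frame"]); print(lever())
E
```

```text
time_s: 5.58
eef_pos: [520.3, -89.2, 92.6]
tool_rot: [0.984, 0.18, 0.0, -0.0]
ft_force: [0.3, 0.6, 0.5]
width: 31.0
time_s: 6.17
eef_pos: [555.7, -140.1, 92.3]
tool_rot: [0.91, 0.414, 0.0, -0.0]
ft_force: [0.1, -0.0, -0.9]
width: 31.0
{'t': 6.17, 'pos': array([ 555.7, -140.1,   92.3]), 'th': -0.534, 'r': 126.7, 'yaw': 0.853, 'zz': array([ 0.,  0., -1.]), 'F': array([ 0.1, -0. , -0.9]), 'w': 31.0}
{'t': 6.22, 'pos': array([ 555.5, -139.5,   92.3]), 'th': -0.53, 'r': 126.4, 'yaw': 0.853, 'zz': array([-0.,  0., -1.]), 'F': array([-0.1,  0.1, -0.2]), 'w': 31.4}
```

View pics/w6.png

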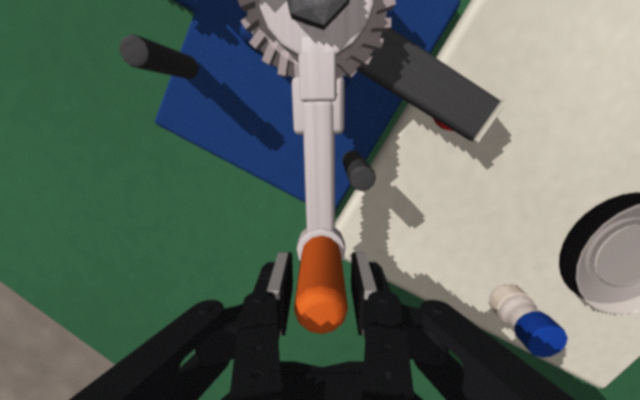

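The lever is back near the -y post, and the dark clamp finger's end has shifted slightly, to (500,103), as it lowers. Forward stroke 2.

```bash
python3 -m jog '[0.0006,-0.0125,0,0,0,5.7,0.031,0.0025,-0.0248,0,0,0,11.5,0.031,0.0056,-0.0369,0,0,0,17.2,0.031,0.0099,-0.0487,0,0,0,22.9,0.031]'
python3 -m jog '[0.0006,-0.0125,0,0,0,5.7,0.031,0.0025,-0.0248,0,0,0,11.5,0.031,0.0056,-0.0369,0,0,0,17.2,0.031]'
python3 -m jog '[0.0006,-0.0125,0,0,0,5.7,0.031,0.0025,-0.0248,0,0,0,11.5,0.031]'
python3 -m jog '[0.0006,-0.0125,0,0,0,5.7,0.031,0.0025,-0.0248,0,0,0,11.5,0.031]'
python3 - <<'E'
from h import *
print(lever()); d=eyes.get_image("wrist"); cv2.imwrite("pics/w7.png",d["frame"]); print(lever())
E
```

```text
time_s: 6.55
eef_pos: [524.7, -101.3, 92.4]
tool_rot: [0.975, 0.222, 0.0, 0.001]
ft_force: [2.9, -5.6, -1.6]
width: 31.3
time_s: 6.8
eef_pos: [512.7, -66.1, 92.3]
tool_rot: [0.997, 0.073, -0.001, 0.001]
ft_force: [-1.8, -7.2, 1.2]
width: 30.8
time_s: 6.97
eef_pos: [511.0, -41.0, 92.2]
tool_rot: [1.0, -0.027, -0.001, 0.001]
ft_force: [-4.3, -6.1, 1.9]
width: 31.1
time_s: 7.13
eef_pos: [514.3, -16.1, 92.0]
tool_rot: [0.992, -0.127, -0.001, 0.001]
ft_force: [-6.0, -5.4, 2.2]
width: 31.1
{'t': 7.13, 'pos': array([514.3, -16.1,  92. ]), 'th': 0.558, 'r': 125.0, 'yaw': -0.254, 'zz': array([-0.003, -0.002, -1.   ]), 'F': array([-6. , -5.4,  2.2]), 'w': 31.1}
{'t': 7.18, 'pos': array([515. , -12.8,  92.2]), 'th': 0.585, 'r': 125.1, 'yaw': -0.26, 'zz': array([-0.002, -0.   , -1.   ]), 'F': array([-1.8,  1.4, -0.6]), 'w': 31.1}
```

View pics/w7.png

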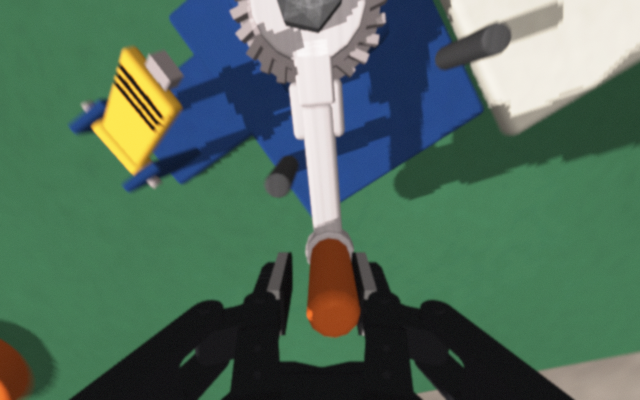

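Force is still about 8 N with no rise, so the pad isn't squeezed yet. The lever is near the +y post again; stroke 3.

```bash
python3 -m jog '[0.0006,0.0125,0,0,0,-5.7,0.031,0.0025,0.0248,0,0,0,-11.5,0.031,0.0056,0.0369,0,0,0,-17.2,0.031,0.0099,0.0487,0,0,0,-22.9,0.031,0.0153,0.0599,0,0,0,-28.6,0.031,0.0218,0.0706,0,0,0,-34.4,0.031]'
python3 -m jog '[0.0006,0.0125,0,0,0,-5.7,0.031,0.0025,0.0248,0,0,0,-11.5,0.031,0.0056,0.0369,0,0,0,-17.2,0.031,0.0099,0.0487,0,0,0,-22.9,0.031,0.0145,0.0585,0,0,0,-27.8,0.031,0.0153,0.0599,0,0,0,-28.6,0.031,0.0153,0.0599,0,0,0,-28.6,0.031]'
python3 -c "
from h import *
print(lever());d=eyes.get_image('wrist'); cv2.imwrite('pics/w8.png',d['frame'])"
python3 -m jog '[0.0006,-0.0125,0,0,0,5.7,0.031,0.0025,-0.0248,0,0,0,11.5,0.031,0.0056,-0.0369,0,0,0,17.2,0.031]'
python3 -m jog '[0.0006,-0.0125,0,0,0,5.7,0.031,0.0025,-0.0248,0,0,0,11.5,0.031]'
```

```text
time_s: 7.68
eef_pos: [520.2, -89.0, 92.6]
tool_rot: [0.984, 0.179, 0.0, -0.0]
ft_force: [-0.5, 1.2, -0.6]
width: 30.9
time_s: 8.27
eef_pos: [555.5, -139.9, 92.3]
tool_rot: [0.911, 0.413, 0.0, -0.0]
ft_force: [0.3, 0.5, -1.1]
width: 31.0
{'t': 8.27, 'pos': array([ 555.5, -139.9,   92.3]), 'th': -0.532, 'r': 126.7, 'yaw': 0.852, 'zz': array([ 0.,  0., -1.]), 'F': array([ 0.3,  0.5, -1.1]), 'w': 31.0}
time_s: 8.57
eef_pos: [531.0, -112.2, 92.4]
tool_rot: [0.963, 0.269, 0.0, 0.001]
ft_force: [3.6, -4.7, -2.8]
width: 31.5
time_s: 8.73
eef_pos: [519.5, -90.0, 92.4]
tool_rot: [0.985, 0.171, -0.0, 0.001]
ft_force: [1.8, -5.8, -1.6]
width: 31.2
```

View pics/w8.png

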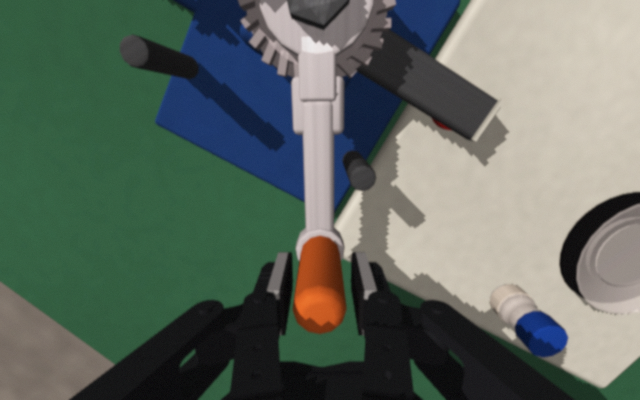

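The clamp finger's end is still creeping down, now at (497,103). The force hasn't risen yet, so I'm continuing the stroke.

```bash
python3 -m jog '[0.0006,-0.0125,0,0,0,5.7,0.031,0.0025,-0.0248,0,0,0,11.5,0.031]'
python3 -m jog '[0.0006,-0.0125,0,0,0,5.7,0.031,0.0025,-0.0248,0,0,0,11.5,0.031]'
python3 -m jog '[0.0006,-0.0125,0,0,0,5.7,0.031,0.0025,-0.0248,0,0,0,11.5,0.031]'
python3 -c "
from h import *
print(lever());d=eyes.get_image('wrist'); cv2.imwrite('pics/w9.png',d['frame']); print(lever())"
```

```text
time_s: 8.9
eef_pos: [512.7, -66.1, 92.3]
tool_rot: [0.997, 0.071, -0.001, 0.001]
ft_force: [-3.5, -7.5, 1.3]
width: 31.1
time_s: 9.07
eef_pos: [511.1, -41.1, 92.1]
tool_rot: [1.0, -0.029, -0.001, 0.001]
ft_force: [-5.0, -6.8, 2.6]
width: 31.1
time_s: 9.23
eef_pos: [514.5, -16.1, 91.9]
tool_rot: [0.992, -0.129, -0.001, 0.001]
ft_force: [-5.5, -4.8, 2.3]
width: 31.3
{'t': 9.23, 'pos': array([514.5, -16.1,  91.9]), 'th': 0.558, 'r': 124.9, 'yaw': -0.258, 'zz': array([-0.003, -0.002, -1.   ]), 'F': array([-5.5, -4.8,  2.3]), 'w': 31.3}
{'t': 9.28, 'pos': array([515.2, -12.8,  92.1]), 'th': 0.585, 'r': 124.9, 'yaw': -0.263, 'zz': array([-0.002, -0.   , -1.   ]), 'F': array([-1.6,  1.7, -0.6]), 'w': 30.7}
```

View pics/w9.png

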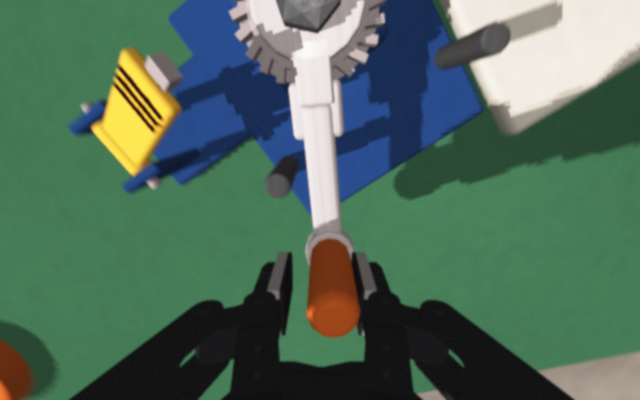

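```bash
python3 -c "
from h import *
s=eyes.get_image('scene'); a=cv2.imread('pics/scene0.png')[225:275,215:280]; b=s['frame'][225:275,215:280]
cv2.imwrite('pics/cmp.png',cv2.resize(np.hstack([a,b]),None,fx=6,fy=6,interpolation=cv2.INTER_CUBIC))
np.set_printoptions(precision=1,suppress=True)
for F in (a,b):
    m=cv2.inRange(cv2.cvtColor(F,cv2.COLOR_BGR2HSV),(0,120,60),(6,255,255)); y,x=np.nonzero(m); print(len(x),x.mean()+215,y.mean()+225,y.min()+225,y.max()+225)
"
```

```text
32 235.90625 252.40625 250 254
19 236.68421052631578 254.8421052631579 253 256
```

View pics/cmp.png

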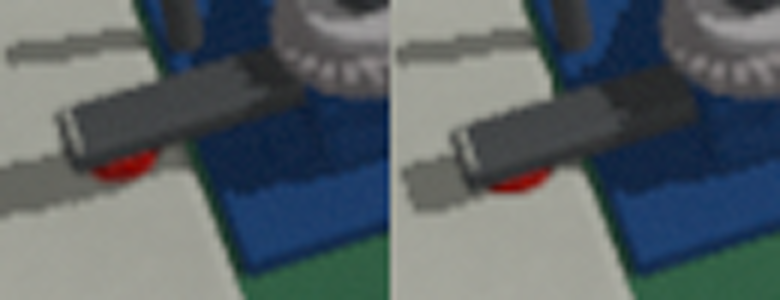

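The pad's red sliver now shows 19 px against 32 before, its bottom sits on the foot, and the cast-shadow gap has closed. So it is near or in contact. I'll quantify the finger's descent from its edges.

```bash
python3 -c "
from h import *
s=eyes.get_image('scene'); a=cv2.imread('pics/scene0.png'); b=s['frame']
np.set_printoptions(precision=2,suppress=True)
p=stand(-5,-95,45); print(p, proj(s,p), proj(s,p+[0,0,10]))
ga,gb=[cv2.cvtColor(i,cv2.COLOR_BGR2GRAY).astype(float) for i in(a,b)]
# top edge of finger (foot/blue light -> dark) column profiles: half-level crossing
for c in range(226,240):
    r=[]
    for g in(ga,gb):
        col=g[230:262,c]; dv=np.diff(col); k=dv[:20].argmin(); lo,hi=col[min(k+3,31)],col[max(k-3,0)]; m=(lo+hi)/2
        j=next(i for i in range(max(k-3,0),k+4) if col[i]>=m>col[i+1]) if lo<hi else k
        r.append(230+j+(col[j]-m)/(col[j]-col[j+1]+1e-6))
    print(c,np.round(r,2),round(r[1]-r[0],2))
"
```

```text
[ 663.92 -133.59   57.  ] (np.float64(234.25846792205792), np.float64(241.574625990232)) (np.float64(233.48635616453504), np.float64(238.27540524897358))
226 [230.51 230.52] 0.01
227 [241.65 230.54] -11.11
228 [241.51 245.02] 3.51
229 [241.41 244.54] 3.13
230 [241.16 244.41] 3.25
231 [240.55 244.19] 3.64
232 [240.51 243.61] 3.1
233 [240.2  243.54] 3.34
234 [239.78 243.19] 3.41
235 [239.48 242.55] 3.07
236 [239.3 242.5] 3.2
237 [239.19 242.19] 3.0
238 [238.5  241.77] 3.27
239 [238.44 241.48] 3.04
```

The finger has come down about 9.2 mm (≈3.1 rad), so the screw is at least at +0.5, perhaps more. I'll do one more stroke in small steps, watching for the force to rise near the end of travel.

```bash
python3 -m jog '[0.0006,0.0125,0,0,0,-5.7,0.031,0.0025,0.0248,0,0,0,-11.5,0.031,0.0056,0.0369,0,0,0,-17.2,0.031,0.0099,0.0487,0,0,0,-22.9,0.031,0.0153,0.0599,0,0,0,-28.6,0.031,0.0218,0.0706,0,0,0,-34.4,0.031]'
python3 -m jog '[0.0006,0.0125,0,0,0,-5.7,0.031,0.0025,0.0248,0,0,0,-11.5,0.031,0.0056,0.0369,0,0,0,-17.2,0.031,0.0099,0.0487,0,0,0,-22.9,0.031,0.0145,0.0585,0,0,0,-27.8,0.031,0.0153,0.0599,0,0,0,-28.6,0.031,0.0153,0.0599,0,0,0,-28.6,0.031]'
python3 -m jog '[0.0002,-0.0062,0,0,0,2.9,0.031,0.0006,-0.0125,0,0,0,5.7,0.031,0.0006,-0.0125,0,0,0,5.7,0.031]'
python3 -m jog '[0.0002,-0.0062,0,0,0,2.9,0.031,0.0006,-0.0125,0,0,0,5.7,0.031,0.0006,-0.0125,0,0,0,5.7,0.031]'
python3 -m jog '[0.0002,-0.0062,0,0,0,2.9,0.031,0.0006,-0.0125,0,0,0,5.7,0.031,0.0006,-0.0125,0,0,0,5.7,0.031]'
python3 -c "
from h import *
print(lever());d=eyes.get_image('wrist'); cv2.imwrite('pics/w10.png',d['frame']); print(lever())"
```

```text
time_s: 9.88
eef_pos: [520.6, -89.9, 92.7]
tool_rot: [0.984, 0.178, 0.001, 0.0]
ft_force: [-0.2, 0.9, -0.1]
width: 31.0
time_s: 10.47
eef_pos: [555.5, -140.8, 92.3]
tool_rot: [0.911, 0.412, 0.0, -0.0]
ft_force: [-1.0, -0.1, -0.7]
width: 31.0
time_s: 10.72
eef_pos: [545.7, -131.0, 92.4]
tool_rot: [0.931, 0.365, -0.0, 0.0]
ft_force: [0.2, -1.3, -1.2]
width: 30.9
time_s: 10.97
eef_pos: [537.9, -121.7, 92.5]
tool_rot: [0.948, 0.319, -0.0, 0.0]
ft_force: [0.5, -2.0, 0.9]
width: 31.2
time_s: 11.22
eef_pos: [530.9, -111.5, 92.5]
tool_rot: [0.962, 0.272, -0.0, 0.0]
ft_force: [-0.2, -1.4, 0.3]
width: 30.8
{'t': 11.22, 'pos': array([ 530.9, -111.5,   92.5]), 'th': -0.234, 'r': 126.1, 'yaw': 0.552, 'zz': array([-0.   , -0.001, -1.   ]), 'F': array([-0.2, -1.4,  0.3]), 'w': 30.8}
{'t': 11.27, 'pos': array([ 531.1, -111.8,   92.5]), 'th': -0.237, 'r': 126.1, 'yaw': 0.554, 'zz': array([-0.   , -0.001, -1.   ]), 'F': array([-0.7, -3. , -0.3]), 'w': 31.1}
```

View pics/w10.png

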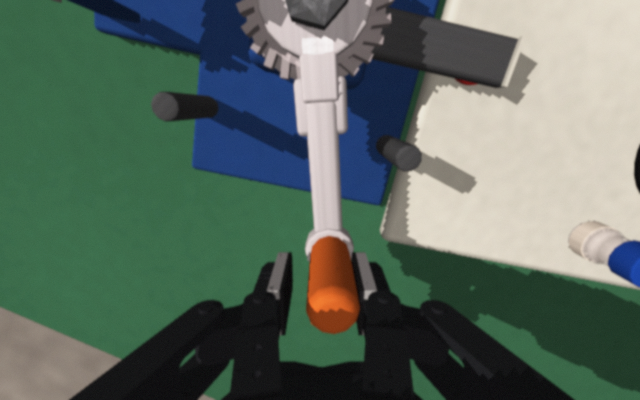

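The right finger is bearing on the handle and forces are low. Continuing in small steps.

```bash
python3 -m jog '[0.0002,-0.0062,0,0,0,2.9,0.031,0.0006,-0.0125,0,0,0,5.7,0.031]'
python3 -m jog '[0.0002,-0.0062,0,0,0,2.9,0.031,0.0006,-0.0125,0,0,0,5.7,0.031]'
python3 -m jog '[0.0002,-0.0062,0,0,0,2.9,0.031,0.0006,-0.0125,0,0,0,5.7,0.031]'
python3 -c "
from h import *
s=eyes.get_image('scene'); b=s['frame'];cv2.imwrite('pics/s11.png',b);ga,gb=[cv2.cvtColor(i,cv2.COLOR_BGR2GRAY).astype(float) for i in(cv2.imread('pics/scene0.png'),b)]
o=[]
for c in range(228,240):
    r=[]
    for g in(ga,gb):
        col=g[230:262,c]; dv=np.diff(col); k=dv[:20].argmin(); lo,hi=col[min(k+3,31)],col[max(k-3,0)]; m=(lo+hi)/2
        j=next(i for i in range(max(k-3,0),k+4) if col[i]>=m>col[i+1])
        r.append(230+j+(col[j]-m)/(col[j]-col[j+1]+1e-6))
    o.append(r[1]-r[0])
print('drop mm',np.median(o)/.353,np.round(o,2)); print(lever())
m=cv2.inRange(hsv(s)[225:275,215:280],(0,120,60),(6,255,255)); y,x=np.nonzero(m); print(len(x),x.mean()+215,y.mean()+225,y.min()+225,y.max()+225)
"
```

```text
time_s: 11.43
eef_pos: [525.6, -102.1, 92.5]
tool_rot: [0.975, 0.224, 0.0, 0.001]
ft_force: [1.5, -5.2, 0.3]
width: 31.0
time_s: 11.6
eef_pos: [520.6, -91.4, 92.5]
tool_rot: [0.985, 0.175, 0.0, 0.001]
ft_force: [5.5, -13.1, -3.8]
width: 31.1
time_s: 11.77
eef_pos: [517.9, -82.6, 92.6]
tool_rot: [0.992, 0.125, 0.001, 0.003]
ft_force: [12.0, -25.6, -10.4]
width: 30.8
drop mm 10.499220418324942 [3.72 3.76 3.44 4.04 3.65 3.4  3.74 3.76 3.47 3.31 3.92 3.7 ]
{'t': 11.82, 'pos': array([517.7, -82. ,  92.5]), 'th': 0.024, 'r': 125.2, 'yaw': 0.247, 'zz': array([ 0.003, -0.006, -1.   ]), 'F': array([ 11.3, -23.7,  -9.4]), 'w': 31.1}
15 236.4 255.13333333333333 254 256
```

The force has risen to about 28 N and the finger has dropped 10.5 mm in total (≈3.5 rad). The screw is stalled at full squeeze, so the pad is firmly pressed. Easing off, opening and lifting straight up.

```bash
python3 -m jog '[0,0.005,0,0,0,0,0.031,0,0.009,0,0,0,0,0.031,0,0.009,0,0,0,0,0.06,0,0.009,0,0,0,0,0.06,0,0.009,0,0,0,0,0.06]'
python3 -c "
from h import *
print(lever());d=eyes.get_image('wrist'); cv2.imwrite('pics/w12.png',d['frame'])"
```

```text
time_s: 12.23
eef_pos: [518.9, -85.7, 92.3]
tool_rot: [0.992, 0.127, -0.0, -0.0]
ft_force: [-0.2, 0.3, -1.0]
width: 60.2
{'t': 12.23, 'pos': array([518.9, -85.7,  92.3]), 'th': -0.007, 'r': 125.3, 'yaw': 0.256, 'zz': array([-0.   ,  0.001, -1.   ]), 'F': array([-0.2,  0.3, -1. ]), 'w': 60.2}
```

View pics/w12.png

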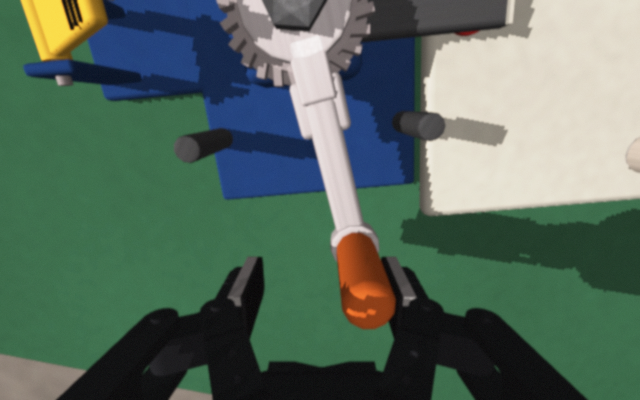

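The handle sits nearer the right finger at (365,290), so the lever eased back a little when released. I'll shift to centre on it, lift clear, and recheck the clamp finger's height.

```bash
python3 -m jog '[0.001,0.008,0,0,0,0,0.06,0.001,0.017,0,0,0,0,0.06,0.001,0.017,-0.03,0,0,0,0.06,0.001,0.017,-0.07,0,0,0,0.06,0.001,0.017,-0.11,0,0,0,0.06,0.001,0.017,-0.13,0,0,0,0.06,0.001,0.017,-0.13,0,0,0,0.06]'
cat >> h.py <<'E'
def drop(s):
    ga,gb=[cv2.cvtColor(i,cv2.COLOR_BGR2GRAY).astype(float) for i in(cv2.imread('pics/scene0.png'),s['frame'])]; o=[]
    for c in range(228,240):
        r=[]
        for g in(ga,gb):
            col=g[230:262,c]; dv=np.diff(col); k=dv[:20].argmin(); lo,hi=col[min(k+3,31)],col[max(k-3,0)]; m=(lo+hi)/2
            j=next(i for i in range(max(k-3,0),k+4) if col[i]>=m>col[i+1]); r.append(j+(col[j]-m)/(col[j]-col[j+1]+1e-6))
        o.append(r[1]-r[0])
    return np.median(o)/.353, np.mean(o)/.353
E
python3 -c "
from h import *
print(lever());d=eyes.get_image('wrist'); cv2.imwrite('pics/w13.png',d['frame']); s=eyes.get_image('scene'); cv2.imwrite('pics/s13.png',cv2.resize(s['frame'][150:280,200:360],None,fx=5,fy=5,interpolation=cv2.INTER_CUBIC)[:600]); print('drop',drop(s))
import types; print('at stall',drop({'frame':cv2.imread('pics/s11.png')}))
P=dep(d); print(P[120:124,300:304].reshape(-1,3).mean(0))
"
```

```text
time_s: 12.87
eef_pos: [526.6, -103.3, 227.8]
tool_rot: [0.992, 0.126, 0.004, 0.001]
ft_force: [-0.3, 0.1, 0.4]
width: 60.3
{'t': 12.87, 'pos': array([ 526.6, -103.3,  227.8]), 'th': -0.16, 'r': 125.6, 'yaw': 0.253, 'zz': array([ 0.008, -0.002, -1.   ]), 'F': array([-0.3,  0.1,  0.4]), 'w': 60.3}
drop (np.float64(10.477065339906963), np.float64(10.364076383225882))
at stall (np.float64(10.49922041832495), np.float64(10.365848843989001))
[589.0053786  -68.20475081  79.20424613]
```

View pics/w13.png

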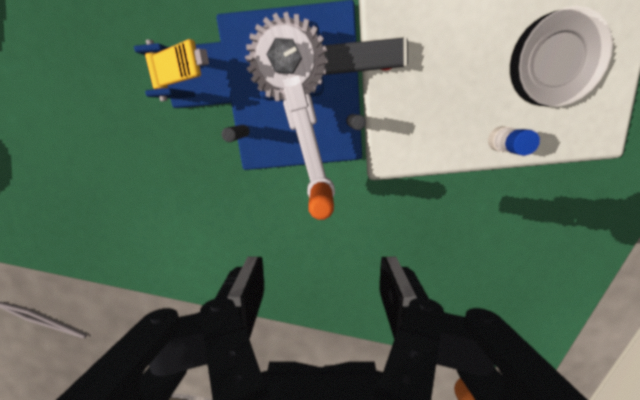

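View pics/s13.png

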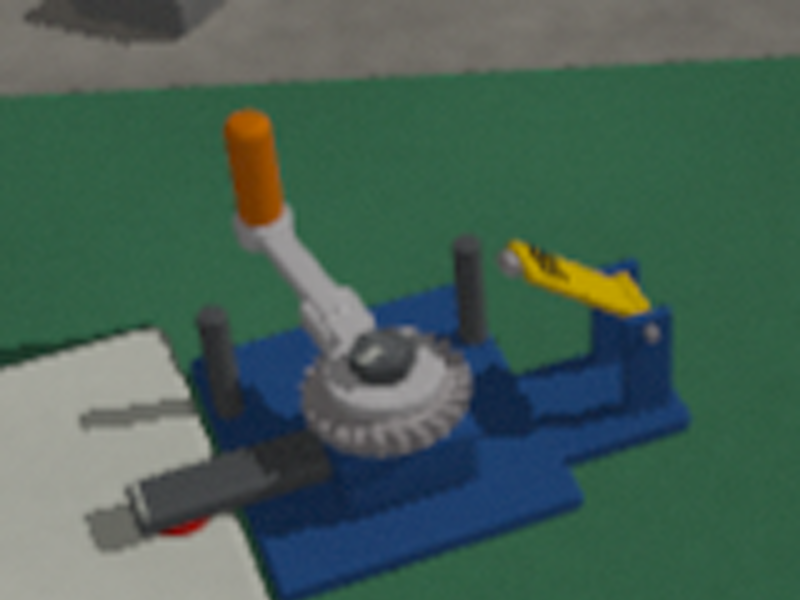

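Clear of the lever: the clamp finger's drop is unchanged at 10.4–10.5 mm, so the wheel held. The wrist view shows the raised keeper's ribs at about (185,60), and the red pad is pinched in the scene view. Locating the keeper precisely and planning the press with the jaws along the stand's x.

```bash
python3 -c "
from h import *
np.set_printoptions(precision=1,suppress=True)
d=eyes.get_image('wrist'); P=dep(d); m=blob(d,(20,120,100),(34,255,255),(120,30,230,120)); m=cv2.erode(m,np.ones((3,3))); Q=P[m>0]; Q=Q[(Q[:,2]>60)&(Q[:,2]<130)]
c,s=np.cos(YAW),np.sin(YAW); q=Q[:,:2]-AX; S=np.c_[q[:,0]*c+q[:,1]*s,-q[:,0]*s+q[:,1]*c,Q[:,2]-12]
print(len(S),S.mean(0),S.min(0),S.max(0)); k=np.polyfit(S[:,1],S[:,2],1); print('slope',k,np.arctan(k[0]))
for a in (0.75,0.65,0): print('pred press',117-54*np.cos(a)+3*np.sin(a),62+54*np.sin(a)+3*np.cos(a))
for n,p in (('above',stand(0,72,135)),('raised',stand(0,74,100)),('down',stand(0,66,65))): print(n,p)
print(go(stand(0,74,135),YAW+np.pi/2),readout.state()['qpos'])
# hex mark angle
x,y=d['frame'][30:80,255:320].shape[:2]; cv2.imwrite('pics/hex.png',cv2.resize(d['frame'][0:110,120:330],None,fx=3.8,fy=3.8,interpolation=cv2.INTER_CUBIC))
"
```

```text
1193 [ 1.7 96.4 83.1] [-10.8  64.4  64.5] [ 14.7 121.9 108.1]
slope [ -0.8 158.3] -0.6623684709467114
pred press 79.53371736088367 101.00355964788152
pred press 75.8270340955591 97.06831730539331
pred press 63.0 65.0
above [612.1  25.3 147. ]
raised [611.5  27.1 112. ]
down [614.2  19.6  77. ]
(array([ 0.1, -0.1,  0.1]), array([ -0. ,   0. , -95.3])) [ 0.5  0.2 -0.5  1.7  0.1  1.3 -1.3]
```

View pics/hex.png

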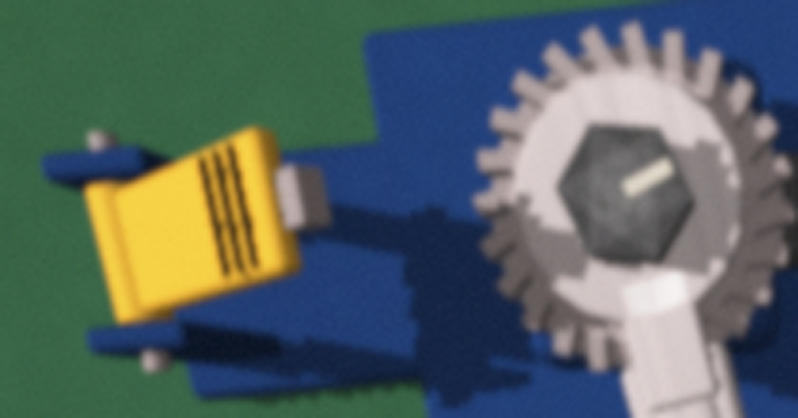

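The crop shows the flap raised with its ribs and the hexagon mark clear of it. The flap's slope is 0.66 rad and it is centred on the stand's x, as expected. Moving above it with the fingers shut.

```bash
python3 -c "
from h import *
r=go([*stand(1,74,0)[:2],226],YAW+np.pi/2); print(r[0].tolist(),r[1].tolist())"
```

```text
[0.1184, -0.104, -0.0043] [-0.04, 0.02, -95.27]
```

```bash
python3 -m jog '[0.03,-0.026,0,0,0,-7,0,0.06,-0.052,0,0,0,-14,0,0.09,-0.078,0,0,0,-21,0,0.118,-0.104,0,0,0,-28,0,0.118,-0.104,0,0,0,-35,0,0.118,-0.104,0,0,0,-42,0,0.118,-0.104,0,0,0,-49,0,0.118,-0.104,0,0,0,-56,0]'
python3 -m jog '[0,0,0,0,0,-7,0,0,0,0,0,0,-14,0,0,0,0,0,0,-21,0,0,0,0,0,0,-28,0,0,0,0,0,0,-35,0,0,0,0,0,0,-39.3,0,0,0,0,0,0,-39.3,0]'
python3 -c "
from h import *
print(lever(),readout.state()['qpos'].round(2)); r=go(stand(1,74,120),YAW+np.pi/2); print(r[0].tolist(),r[1].tolist())
d=eyes.get_image('wrist'); cv2.imwrite('pics/w14.png',d['frame'])"
```

```text
time_s: 13.68
eef_pos: [611.6, 27.9, 220.2]
tool_rot: [0.815, 0.58, -0.001, -0.001]
ft_force: [-0.9, -0.1, 0.0]
width: 0.0
time_s: 14.27
eef_pos: [611.7, 27.6, 220.5]
tool_rot: [0.573, 0.819, -0.001, -0.001]
ft_force: [-0.2, -0.3, -0.3]
width: 0.2
{'t': 14.27, 'pos': array([611.7,  27.6, 220.5]), 'th': 1.575, 'r': 74.3, 'yaw': 1.92, 'zz': array([-0.003,  0.   , -1.   ]), 'F': array([-0.2, -0.3, -0.3]), 'w': 0.2} [ 0.47  0.41 -0.77  1.48  0.29  1.37  0.03]
[-0.0005, 0.0009, 0.0885] [-0.15, -0.07, 0.26]
```

View pics/w14.png

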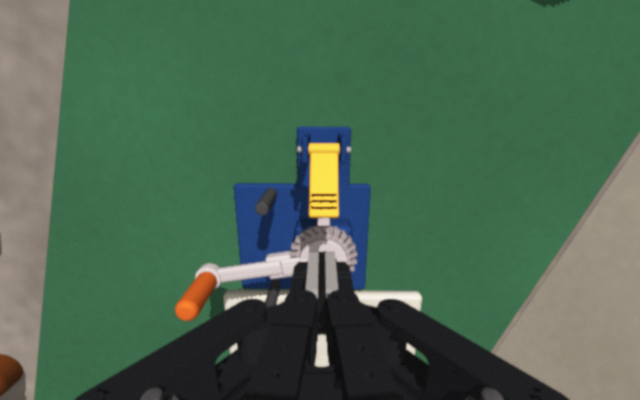

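The closed fingers at (321,260) line up with the flap's centreline (x≈323), and the lever is out of the way. Pressing down with a slight inward slide to follow the arc.

```bash
python3 -m jog '[0.006,0.001,0.03,0,0,0,0,0.006,0.001,0.06,0,0,0,0,0.006,0.001,0.088,0,0,0,0,0.006,0.001,0.1,0,0,0,0,0.006,0.001,0.1,0,0,0,0]'
python3 -m jog '[-0.0015,0,0.006,0,0,0,0,-0.003,0,0.012,0,0,0,0,-0.0045,0,0.017,0,0,0,0,-0.006,0,0.022,0,0,0,0,-0.006,0,0.022,0,0,0,0]'
python3 -c "
from h import *
print(lever())
d=eyes.get_image('wrist'); cv2.imwrite('pics/w15.png',d['frame']);s=eyes.get_image('scene'); cv2.imwrite('pics/s15.png',cv2.resize(s['frame'][150:270,200:360],None,fx=5,fy=5,interpolation=cv2.INTER_CUBIC))"
```

```text
time_s: 14.73
eef_pos: [609.2, 33.5, 118.9]
tool_rot: [0.576, 0.818, -0.002, -0.002]
ft_force: [0.1, 0.6, -0.0]
width: -0.0
time_s: 15.15
eef_pos: [613.4, 27.7, 100.0]
tool_rot: [0.575, 0.818, -0.0, 0.0]
ft_force: [-0.1, 0.1, 0.2]
width: -0.3
{'t': 15.15, 'pos': array([613.4,  27.7, 100. ]), 'th': 1.598, 'r': 73.9, 'yaw': 1.916, 'zz': array([ 0., -0., -1.]), 'F': array([-0.1,  0.1,  0.2]), 'w': -0.3}
```

View pics/s15.png

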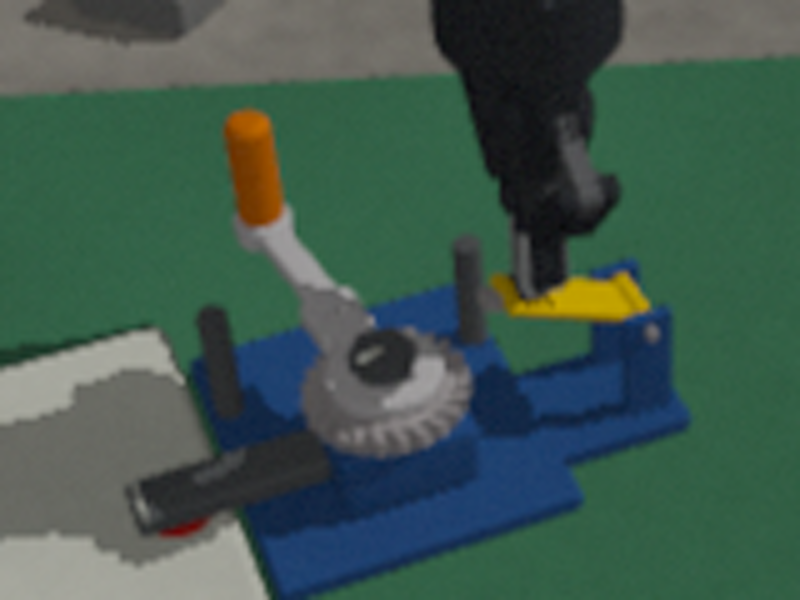

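View pics/w15.png

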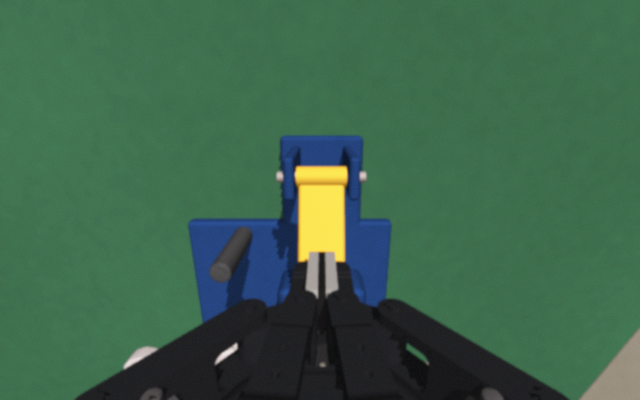

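The flap is going down under the fingertips near the ribs. Continuing to the hard stop.

```bash
python3 -m jog '[-0.002,0,0.006,0,0,0,0,-0.004,0,0.012,0,0,0,0,-0.006,0,0.017,0,0,0,0,-0.008,0,0.021,0,0,0,0,-0.008,0,0.021,0,0,0,0]'
python3 -m jog '[0,0,0.0015,0,0,0,0,0,0,0.003,0,0,0,0,0,0,0.003,0,0,0,0]'
python3 -c "
from h import *
print(lever())
s=eyes.get_image('scene'); cv2.imwrite('pics/s16.png',cv2.resize(s['frame'][150:270,200:360],None,fx=5,fy=5,interpolation=cv2.INTER_CUBIC))"
```

```text
time_s: 15.67
eef_pos: [615.4, 20.1, 78.0]
tool_rot: [0.575, 0.818, -0.001, -0.001]
ft_force: [-0.5, 0.1, -0.2]
width: -0.4
time_s: 15.92
eef_pos: [615.9, 20.5, 76.9]
tool_rot: [0.575, 0.818, -0.0, 0.0]
ft_force: [-3.2, -1.8, 5.2]
width: 0.0
{'t': 15.92, 'pos': array([615.9,  20.5,  76.9]), 'th': 1.6, 'r': 66.2, 'yaw': 1.916, 'zz': array([-0.   , -0.001, -1.   ]), 'F': array([-3.2, -1.8,  5.2]), 'w': 0.0}
```

View pics/s16.png

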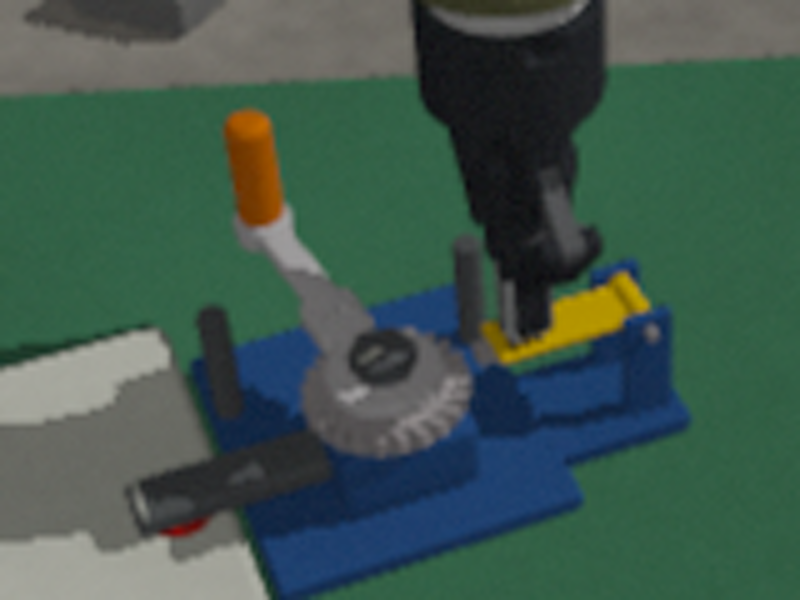

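The flap looks level, and the force starts rising at z=76.9 (77 expected). Pressing a touch more to make sure it's at the stop.

```bash
python3 -m jog '[0,0,0.002,0,0,0,0,0,0,0.004,0,0,0,0,0,0,0.004,0,0,0,0]'; python3 -m jog '[0,0,0.002,0,0,0,0,0,0,0.003,0,0,0,0,0,0,0.003,0,0,0,0]'
```

```text
time_s: 16.22
eef_pos: [616.4, 20.6, 75.8]
tool_rot: [0.575, 0.818, -0.0, 0.001]
ft_force: [-15.2, -3.7, 32.3]
width: -0.1
time_s: 16.47
eef_pos: [616.8, 20.7, 75.0]
tool_rot: [0.575, 0.818, -0.0, 0.002]
ft_force: [-22.8, -6.1, 51.3]
width: -0.2
```

The resistance is stiff (51 N for 2 mm), so that is the hard stop. Backing off and lifting clear.

```bash
python3 -m jog '[0,0,-0.01,0,0,0,0,0,0,-0.03,0,0,0,0,0,0,-0.06,0,0,0,0,0,0,-0.1,0,0,0,0,0,0,-0.14,0,0,0,0,0,0,-0.15,0,0,0,0,0,0,-0.15,0,0,0,0]'
python3 -c "
from h import *
print(lever()); d=eyes.get_image('wrist'); cv2.imwrite('pics/w17.png',d['frame']); s=eyes.get_image('scene'); cv2.imwrite('pics/s17.png',cv2.resize(s['frame'][150:270,200:360],None,fx=5,fy=5,interpolation=cv2.INTER_CUBIC)); cv2.imwrite('pics/s17f.png',s['frame']); print('drop',drop(s))
P=dep(d);np.set_printoptions(precision=1,suppress=True)
m=cv2.erode(blob(d,(20,120,100),(34,255,255),(250,80,400,260)),np.ones((3,3))); Q=P[m>0]; c,sn=np.cos(YAW),np.sin(YAW); q=Q[:,:2]-AX; S=np.c_[q[:,0]*c+q[:,1]*sn,-q[:,0]*sn+q[:,1]*c,Q[:,2]-12]; S=S[(S[:,2]>40)&(S[:,2]<110)&(S[:,1]<105)]
print(len(S),S.mean(0),S.min(0),S.max(0),np.arctan(np.polyfit(S[:,1],S[:,2],1)[0]))"
```

```text
time_s: 17.05
eef_pos: [617.6, 21.3, 223.5]
tool_rot: [0.575, 0.818, 0.002, 0.003]
ft_force: [0.1, -0.5, -0.2]
width: -0.0
{'t': 17.05, 'pos': array([617.6,  21.3, 223.5]), 'th': 1.628, 'r': 66.6, 'yaw': 1.917, 'zz': array([ 0.007, -0.   , -1.   ]), 'F': array([ 0.1, -0.5, -0.2]), 'w': -0.0}
drop (np.float64(10.500445023368757), np.float64(10.336459607619055))
968 [ 1.9 83.5 64.7] [-9.3 52.1 62.5] [ 13.2 104.9  67.3] 0.00034053599805060434
```

View pics/w17.png

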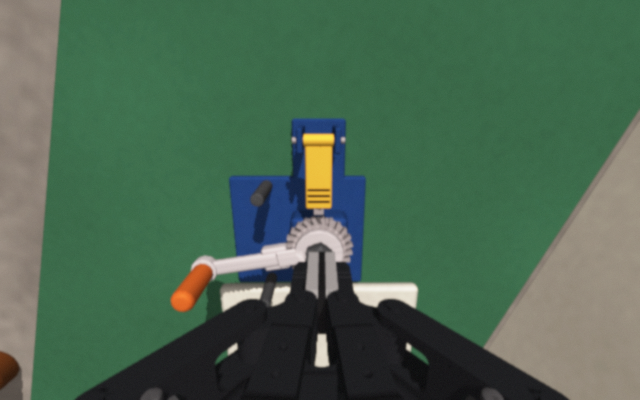

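View pics/s17.png

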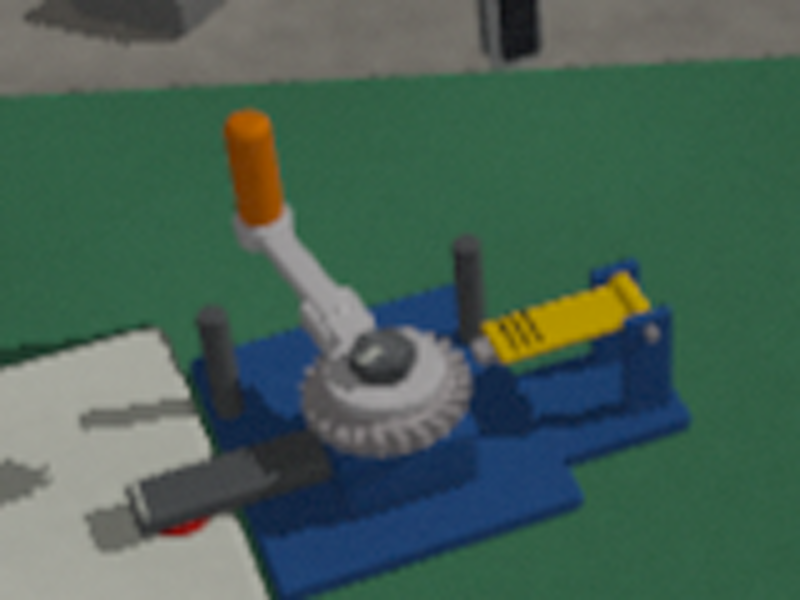

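View pics/s17f.png

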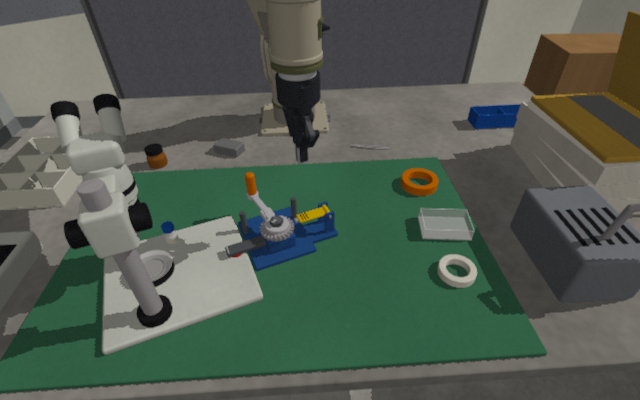

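The flap is level: its slope is 0.000 rad and its top is at 64.7 mm, against 65 expected. The clamp drop still holds at 10.5 mm. In the scene view the dish, vial, tape (420,182) and box (446,224) look as they did at the start, and the arm is clear. Handing in.

```bash
python3 -c "
from plant import sign_off
print(sign_off())"
```

```text
the job is handed in; nothing more can be done
None
```

The microscope's foot is clamped down and the yellow keeper flap is fully down. I handed the job in at about 17 s of the 64 s allowed.

**Clamping:** I worked the lever between the posts with the handle loosely held between the fingers. The first short push mostly took up slack; three nearly full drive strokes and part of a fourth then tightened the screw. It stalled at about 28 N, with the clamp finger about 10.5 mm lower than at the start (roughly 3.5 rad). I then let go, lifted clear and pressed the flap to its hard stop.

**Last checks:**
- **Flap:** it is level (slope 0.000 rad), with its top at 64.7 mm against 65 expected.
- **Clamp:** the finger's 10.5 mm drop was unchanged after release and after the keeper press.
- **Surroundings:** by eye in the last picture, the dish, vial, tape roll and sample box are where they were. The arm was clear, with no force on the wrist.

**Things that differed from expected:**
- **Drive force:** it read about 7–8 N while moving, above the stated 3–6 N, and did not rise until the final stall.
- **Lever:** it sat about 0.15 rad further back after I let go, but the wheel did not move.
- **Keeper press:** the fingertips briefly pushed the flap with about 51 N vertically (about 56 N in all) against its stop, more than needed. That is under the 120 N wrist limit; the 40 N limit covers the arm and gripper body, and only the fingertips were meant to touch the flap.

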